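# Plate up the whole biscotti and slide the board to the pass

## Task

Sort the biscuits on the baking paper: lay every whole one flat on the walnut board in a single layer, and put every broken one (short, notched or with part of its height missing) in the steel scrap pan. They crumble, so grip each with no more than 15 N per finger. Only when all are sorted, slide the loaded board along the counter, without lifting it or losing a biscuit, until it sits squarely inside the dark metal corner marks, and leave everything else on the counter where it is.

Things in the scene. Friction and masses are not known exactly. Their poses are not given: they have to be found in the camera images.
- biscuit_a: a whole biscuit, a bar 110 long (its own x) x 26 wide (y) x 24 high (z) mm, 45 g; origin at the centre of the bar (12 mm above what it lies on). May be absent
- biscuit_b: a whole biscuit, a bar 110 long (its own x) x 26 wide (y) x 24 high (z) mm, 45 g; origin at the centre of the bar (12 mm above what it lies on). May be absent
- biscuit_c: a whole biscuit, a bar 110 long (its own x) x 26 wide (y) x 24 high (z) mm, 45 g; origin at the centre of the bar (12 mm above what it lies on). May be absent
- biscuit_d: a whole biscuit, a bar 110 long (its own x) x 26 wide (y) x 24 high (z) mm, 45 g; origin at the centre of the bar (12 mm above what it lies on). May be absent
- biscuit_e: a broken biscuit, a plain stump 62 long (x) x 26 wide (y) x 24 high (z) mm, 26 g; origin at its centre. May be absent
- biscuit_f: a broken biscuit, overall 110 long (x) x 26 wide (y) x 24 high (z) mm like a whole one, but with a side notch 15 wide x 48 long mm: it has full section from x = -55 to +7 mm, and beyond that, to x = +55, only a strip 11 mm wide along the -y side; 34 g; origin at the centre of the overall 110 x 26 x 24 outline, centre of mass near x = -9 mm. May be absent
- biscuit_g: a broken biscuit 76 long (x) x 26 wide (y) x 24 high (z) mm: full section from x = -38 to +14 mm, then to x = +38 only the lower 11 mm of height is left; 28 g; origin at the centre of the overall outline, grip it near x = -8 mm. May be absent
- paper: the sheet of baking paper, flat on the counter (1 mm, no obstacle), 300 (x) x 360 (y) mm, on which the biscuits start, all lying flat with free counter around each; origin at its centre
- board: loose walnut serving board, plain slab without rim or handle, 150 (x) x 220 (y) x 18 (z) mm, about 0.5 kg, slides on the counter when pushed on an edge with a few newtons; origin at the centre of its underside, top at +18 mm
- pan: fixed open steel scrap pan, outside 150 (x) x 200 (y) x 30 high (z) mm, walls 4 mm, floor 4 mm; origin at the centre of its underside
- spot: the serving spot: four flat dark steel corner angles let into the counter (no obstacle), framing a clear 180 (x) x 250 (y) mm rectangle, 15 mm larger all round than the board laid the same way; origin at its centre, at counter height; x and y along the rectangle's sides
- jug: steel milk jug, 80 mm across, 95 mm high, handle on +y; bystander, origin centre of underside
- saucer: white saucer, 120 mm across, 16 mm high; bystander, origin centre of underside
- dosing_ring: aluminium dosing ring, 70 mm across, 26 mm high; bystander, origin centre of underside
- spoon: steel spoon, 140 mm long, lying; bystander
- sugar_bowl: white sugar bowl, 90 mm across, 50 mm high; bystander, origin centre of underside
Things that resemble listed ones, but are neither listed nor needed, are in the scene too. What is shaped like the biscuit_a but orange is not meant.

How it is judged:
By the outcome, as a careful person would: the job done as asked, in the order asked, and still so for the second after the job is handed in, with the robot touching nothing.
Of biscuit_a, biscuit_b, biscuit_c, biscuit_d only 3 to 4 are there at a start; the rules pass over those that are not, and their reading is None.
Of biscuit_e, biscuit_f, biscuit_g only 2 to 3 are there at a start; the rules pass over those that are not, and their reading is None.
At some moment in a run one of biscuit_a, biscuit_b, biscuit_c, biscuit_d, biscuit_e, biscuit_f, biscuit_g, board may be knocked a few centimetres aside while the robot is not near it.
Once in a run the grip may slacken for a moment while it holds something.
It also fails if it takes over 210 s, if anything falls off the work surface, if the arm or the gripper's body presses on something with over 40 N, if the wrist force passes 120 N, or if a joint passes its speed limit or range.

## Robot

A 6-joint arm with a two-finger parallel gripper is mounted at the origin on the work surface. World frame = base frame: x ahead of the robot, y to its left, z up, the work surface at z = 0. Lengths are in mm, angles in rad, forces in N, time in s.
With the tool pointing down it reaches from about 350 to 875 mm from the base axis. Payload 4.2 kg.
Tool frame: the origin (TCP) lies midway between the tips of the shut fingers; the grasp point (between the pads) lies 19 mm behind it (arm.tcp_to_grasp is the distance from the TCP to the grasp point, in mm); z points along the fingers, y is the line along which they close (so a half turn about z gives the same grasp; the last joint's range is limited). The gripper opens to 85 mm and grips with 20 to 120 N. Pads are 22 mm wide; open, the fingers measure 114 mm over their backs; the gripper's body (76 mm by 85 mm) begins 54 mm behind the grasp point. The pads swing forward as they close: fully open they stand 13 mm farther back than shut.
Start: joints at [1.431, 0.385, 0.008, 0, -1.194, -0.259], TCP at [242.662, 575.946, 231.312] pointing down, gripper open.
Joint ranges: [-3.14, 3.14], [-1.21, 2.06], [-1.07, 1.41], [-3.16, 2.05], [-2.99, -0.16], [-3.1, 3.1]. Speed limits (rad/s): [2.79, 2.79, 3.14, 3.14, 3.14, 3.14].

## Interface

Orientations are given as a unit quaternion [x, y, z, w].
In Python, from bench import arm, get_image gives the robot as it stands.
- The arm moves only by the tool drive_tool, never from a script. Its argument "deltas" is a list of rows, each a list of 2 entries, a list of its own where there are three numbers: the shift along the tool's x, y, z in cm, then the turn, a rotation vector about the tool's x, y, z in degrees. In form: [[[x, y, z], [ax, ay, az]], ...]. A call has 1 to 12 rows; each row shifts and turns the commanded pose from where the row before left it, along the tool's axes as they then stand; what a row does not reach is not made up. A row lasts 1/10 s, in which the tool goes at most 50 mm and 8.59 degrees, less where a joint would pass 70% of its speed; a pose out of reach is approached as far as the arm can. A call with a gripper value outside its range is refused whole. "claw" is the finger opening in cm, from 0 to 8.54, set as the call begins (left out, the last holds). The fingers move at their own pace and stop on an object; the grip force is fixed at half the most. Time passes only in rows, so rows that do not move let the fingers close. It gives the time, the measured TCP pose, the force, the opening and the grip force at its end, in the units of the state.
- arm.read_state(): the state, without advancing time (a new reading comes with each control period).
- get_image(name): name is "scene" or "top"; returns a dict with "img" (420x560x3 uint8, red, green, blue), "fx", "fy", "cx", "cy" (pixels), "eye" and "orientation" of the camera in the world. Camera axes: x right, y down, z forward; pixel columns grow to the right and rows downward; lengths in mm; the calibration is good to about 2 mm. A picture is of the moment at which its call begins. There is no depth.
- arm.job_done(): hands the job in; it is judged then, once.
The state is a dict: "clock": time; "joints": joint angles; "joint_vel": joint speeds; "joint_efforts": joint torques, N m; "position": TCP position; "ee_rot": TCP orientation; "contact_force": force on the tool from outside, world axes, zero at the start; "wrist_torque": the same for the moment, N m; "gripper_width": finger opening in mm; "grasp_force": force on a finger pad.
Only numpy, scipy, OpenCV 4.12 (cv2) and the standard library are available. Lean on these libraries where they do the work, as an engineer would, in place of code of your own. Each camera call takes 0.05 s, during which the arm holds its last target. There are 200 camera calls.

## Working session

There is one attempt and no reset: what is moved stays moved. The work goes in short steps, Python scripts to look and compute and a tool call to move; the robot and the scene stay as the last step left them, time stands still between calls to the robot, and variables do not carry over. Pictures are saved under pics/ and viewed, at most 14 in all, crops included, and the job is handed in when it is done.

Besides the shell and the picture viewer there is one more tool, called after "Call:" as name(argument=value, ...), one argument or row to a line, values as JSON. drive_tool: Moves the arm, as the interface text tells. Its arguments: {"type":"object","properties":{"deltas":{"type":"array"},"claw":{"type":"number"}},"required":["deltas"]}

```bash
ls; mkdir -p pics
python3 - <<'E'
from bench import arm,get_image
import cv2
s=arm.read_state(); print({k:s[k] for k in('clock','position','ee_rot','gripper_width','grasp_force','contact_force')})
for n in('top','scene'):
    d=get_image(n); cv2.imwrite(f'pics/{n}0.png',cv2.resize(d['img'][:,:,::-1],(800,600),interpolation=cv2.INTER_CUBIC)); print(n,{k:v for k,v in d.items() if k!='img'})
E
```

```text
pics
{'clock': 0.0, 'position': array([242.45966841, 575.41625384, 230.208787  ]), 'ee_rot': array([ 9.80158623e-01, -1.98211655e-01, -1.80236782e-04,  1.08724016e-03]), 'gripper_width': 85.40401946168569, 'grasp_force': 0.0, 'contact_force': array([ 0.35922702,  1.01744533, -0.91256096])}
top {'fx': 448.4844471530842, 'fy': 448.4844471530842, 'cx': 275.8319782026588, 'cy': 205.3850501982249, 'eye': array([ 373.9652314 ,  129.04947675, 1429.40338492]), 'orientation': array([ 0.71247952, -0.69958866,  0.03719517, -0.0395621 ])}
scene {'fx': 519.3739881011328, 'fy': 519.3739881011328, 'cx': 282.0550253752059, 'cy': 206.0876269995805, 'eye': array([1018.0317962 ,  873.52783858, 1172.32938604]), 'orientation': array([ 0.26097914,  0.90866972, -0.31214555, -0.09367171])}
```

View pics/top0.png

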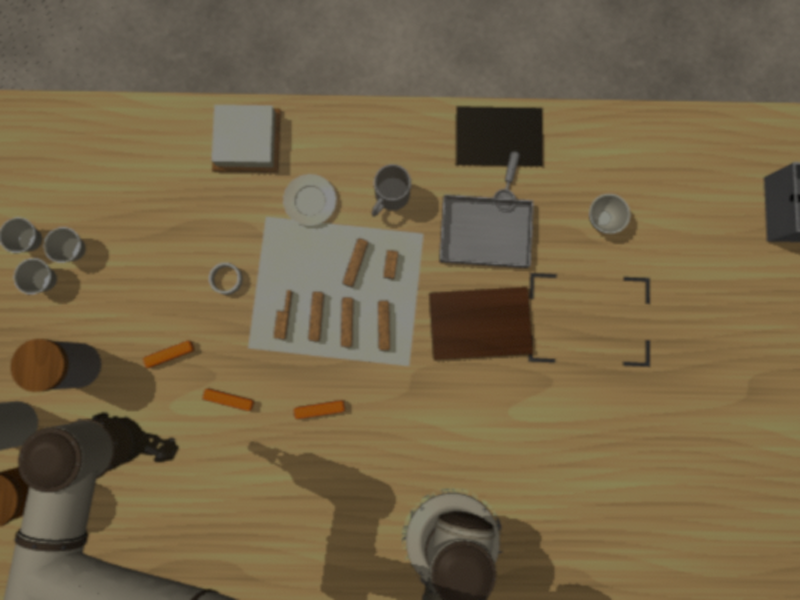

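View pics/scene0.png

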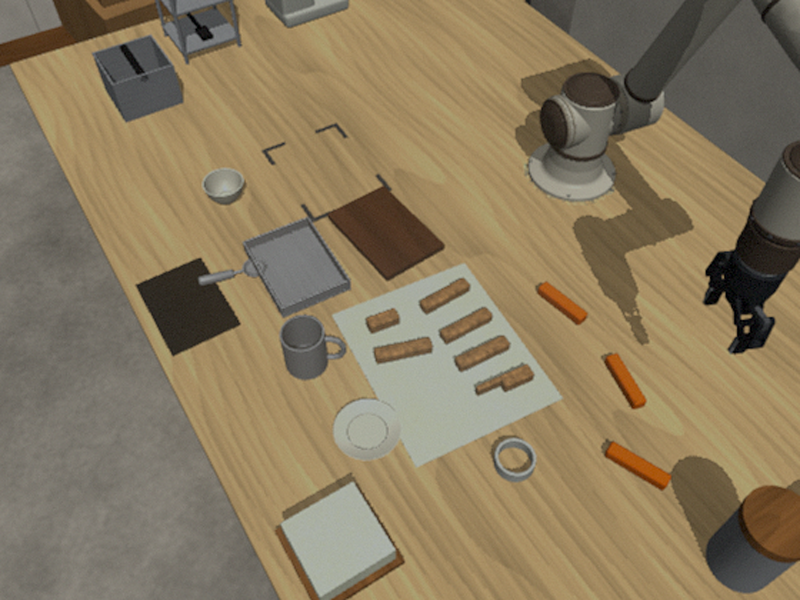

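```bash
cat > h.py <<'E'
from bench import arm,get_image
import cv2,numpy as np
from scipy.spatial.transform import Rotation as R
def world(d,uv,z):
    uv=np.atleast_2d(uv).astype(float)
    r=np.c_[(uv[:,0]-d['cx'])/d['fx'],(uv[:,1]-d['cy'])/d['fy'],np.ones(len(uv))]
    r=R.from_quat(d['orientation']).apply(r); e=np.asarray(d['eye'])
    return (e+r*((z-e[2])/r[:,2])[:,None])[:,:2]
def ortho(d,z,x0,x1,y0,y1,s=1.0):  # px = s mm; row 0 = x1, col 0 = y1
    xs=np.arange(x1,x0,-s);ys=np.arange(y1,y0,-s)
    X,Y=np.meshgrid(xs,ys,indexing='ij');P=np.stack([X.ravel(),Y.ravel(),np.full(X.size,z)],1)-d['eye']
    c=R.from_quat(d['orientation']).inv().apply(P)
    u=(d['fx']*c[:,0]/c[:,2]+d['cx']).reshape(X.shape).astype('f4');v=(d['fy']*c[:,1]/c[:,2]+d['cy']).reshape(X.shape).astype('f4')
    return cv2.remap(d['img'],u,v,cv2.INTER_LINEAR)
def rect(c,x1,y1,s=1.0):
    (a,b),(w,h),t=cv2.minAreaRect(c); p=cv2.boxPoints(((a,b),(w,h),t))
    e=[p[1]-p[0],p[2]-p[1]]; L=[np.linalg.norm(i) for i in e]; l=e[int(np.argmax(L))]
    ang=np.degrees(np.arctan2(-l[0],-l[1])) # long axis, world yaw
    return round(x1-b*s,1),round(y1-a*s,1),round((ang+90)%180-90,1),round(max(L)*s),round(min(L)*s)
def state():
    s=arm.read_state(); q=R.from_quat(s['ee_rot']).as_matrix()
    return dict(t=round(s['clock'],2),p=np.round(s['position'],1),yaw=round(np.degrees(np.arctan2(q[1,0],q[0,0])),2),tilt=np.round(q[:,2],3),w=round(s['gripper_width'],1),f=round(s['grasp_force'],1),F=np.round(s['contact_force'],1))
E
python3 - <<'E'
from h import *
print(state())
for n in('top','scene'):
    d=get_image(n)
    o=ortho(d,18,300,760,-420,480)
    cv2.imwrite(f'pics/ortho_{n}.png',cv2.resize(o[:,:,::-1],(800,409)))
    hsv=cv2.cvtColor(o,cv2.COLOR_RGB2HSV); np.save(f'o_{n}.npy',o)
    for x,y in((570,120),(470,-60),(640,-60)):
        print(n,(x,y),o[760-x,480-y],hsv[760-x,480-y])
E
```

```text
{'t': 0.1, 'p': array([242.5, 575.5, 230.4]), 'yaw': np.float64(-22.86), 'tilt': array([-0.001, -0.002, -1.   ]), 'w': 85.6, 'f': 0.0, 'F': array([0.8, 0.1, 0.1])}
top (570, 120) [121 121 108] [ 30  27 121]
top (470, -60) [60 37 20] [ 13 170  60]
top (640, -60) [104 102  98] [ 20  15 104]
scene (570, 120) [168 172 156] [ 38  24 172]
scene (470, -60) [76 52 33] [ 13 144  76]
scene (640, -60) [118 119 119] [ 90   2 119]
```

View pics/ortho_top.png

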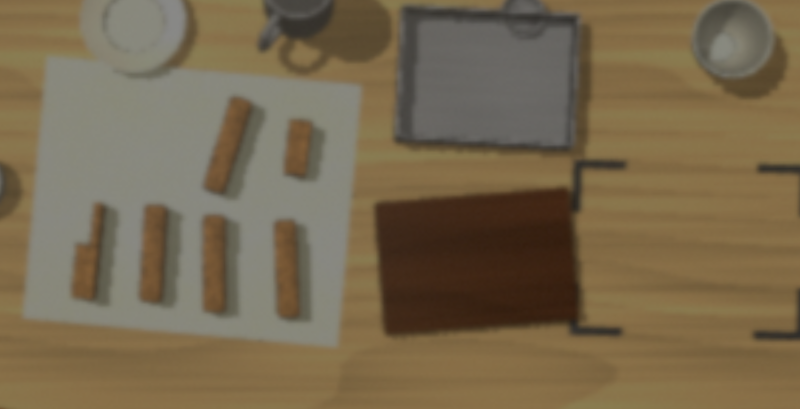

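```bash
cat >> h.py <<'E'
def biscuits(d,z=16,box=(330,760,-330,480),show=True):
    x0,x1,y0,y1=box; s=0.5; o=ortho(d,z,x0,x1,y0,y1,s); hsv=cv2.cvtColor(cv2.GaussianBlur(o,(3,3),0),cv2.COLOR_RGB2HSV)
    return o,hsv
def cc(m,amin,amax,x1,y1,s):
    out=[]
    for c in cv2.findContours(m.astype('u1'),cv2.RETR_EXTERNAL,cv2.CHAIN_APPROX_NONE)[0]:
        a=cv2.contourArea(c)*s*s
        if amin<a<amax: out.append((rect(c,x1,y1,s),round(a)))
    return out
def paperb(d,z=16):
    o,h=biscuits(d,z,(390,700,80,450)); return cc((h[...,1]>95)&(h[...,0]<22),900,4500,700,450,.5)
def board(d):
    o,h=biscuits(d,18,(330,760,-330,200)); m=(h[...,2]<85)&(h[...,1]>110)&(h[...,0]<16)
    m=cv2.morphologyEx(m.astype('u1'),cv2.MORPH_CLOSE,np.ones((61,61))); m=cv2.morphologyEx(m,cv2.MORPH_OPEN,np.ones((41,41)))
    return cc(m,20000,45000,760,200,.5)
def spot(d):
    o,h=biscuits(d,0,(330,640,-460,-90)); m=(h[...,2]<62)&(h[...,1]<110)
    return cc(m,300,2500,640,-90,.5)
E
python3 - <<'E'
from h import *
for n in('top','scene'):
    d=get_image(n)
    print(n); print(*paperb(d),sep='\n'); print('board',board(d)); print('spot',*spot(d),sep='\n')
    o,h=biscuits(d,30,(540,760,-220,60)); print('pan',cc(cv2.morphologyEx(((h[...,1]<70)&(h[...,2]<140)).astype('u1'),cv2.MORPH_CLOSE,np.ones((9,9))),15000,45000,760,60,.5))
E
```

```text
top
((457.5, 157.1, np.float32(2.1), 107, 24), 2369)
((463.5, 239.0, np.float32(0.5), 108, 24), 2378)
((474.9, 307.6, np.float32(-3.3), 107, 24), 2380)
((478.0, 381.5, np.float32(-5.9), 107, 26), 1878)
((594.0, 144.8, np.float32(-7.4), 61, 24), 1356)
((597.4, 223.9, np.float32(-17.5), 107, 24), 2354)
((592.0, 441.5, np.float32(0.0), 189, 17), 1622)
((684.5, 155.2, np.float32(-90.0), 150, 31), 3306)
board [((466.4, -57.4, np.float32(-85.9), 221, 149), 32116)]
spot
((395.9, -416.6, np.float32(-45.6), 73, 38), 430)
((559.6, -420.1, np.float32(43.8), 72, 37), 322)
((563.6, -183.5, np.float32(-45.3), 74, 37), 353)
pan [((678.5, -67.3, np.float32(87.1), 203, 168), 31167)]
scene
((399.2, 364.2, np.float32(-90.0), 172, 18), 1473)
((459.3, 156.5, np.float32(2.3), 112, 33), 3312)
((465.7, 237.6, np.float32(-0.7), 112, 32), 3202)
((477.0, 306.4, np.float32(-2.6), 112, 31), 3111)
((479.7, 380.0, np.float32(-6.1), 113, 32), 2599)
((491.0, 91.5, np.float32(0.0), 201, 22), 2422)
((595.4, 144.0, np.float32(-7.9), 63, 36), 2015)
((598.7, 222.8, np.float32(-17.8), 108, 33), 3272)
((689.9, 112.2, np.float32(84.3), 66, 22), 954)
board [((471.5, -53.2, np.float32(-86.4), 225, 154), 33218)]
spot
pan [((659.4, -76.5, np.float32(87.9), 259, 204), 34978)]
```

Call:
drive_tool(
  deltas=[
    [[0, 0, 0], [0, 0, -5.7]],
    [[0, 0, 0], [0, 0, -5.6]],
    [[0, 0, 0], [0, 0, -5.7]],
    [[2.7, 1.9, 1], [0, 0, 0]],
    [[2.7, 1.9, 1], [0, 0, 0]],
    [[2.7, 1.9, 1], [0, 0, 0]],
    [[2.7, 1.9, 1], [0, 0, 0]],
    [[2.7, 1.9, 1], [0, 0, 0]],
    [[2.7, 1.9, 1], [0, 0, 0]],
    [[2.7, 1.9, 1], [0, 0, 0]],
    [[2.7, 1.9, 1], [0, 0, 0]],
  ],
  claw=5,
)

```text
clock: 1.4
position: [442.9, 401.8, 151.0]
ee_rot: [0.999, -0.051, 0.0, -0.0]
contact_force: [0.6, 0.4, -0.3]
gripper_width: 50.2
grasp_force: 0.0
```

Call:
drive_tool(
  deltas=[
    [[2.7, 1.7, 3], [0, 0, 0]],
    [[0, 0, 3], [0, 0, 0]],
    [[0, 0, 2], [0, 0, 0]],
    [[0, 0, 0], [0, 0, 0]],
    [[0, 0, 0], [0, 0, 0]],
  ],
)

```text
clock: 1.9
position: [467.5, 383.3, 71.7]
ee_rot: [0.999, -0.051, 0.0, 0.0]
contact_force: [0.0, 0.3, 0.1]
gripper_width: 50.1
grasp_force: 0.0
```

```bash
cat >> h.py <<'E'
def go(x,y,yaw,z,gz=None):
    s=state(); a=np.radians(yaw); dx,dy=np.array([x,y])-s['p'][:2]; c,n=np.cos(a),np.sin(a)
    print(s); t=-(yaw-s['yaw']); v=np.array([dx*c+dy*n,dx*n-dy*c,s['p'][2]-z])/10
    print('turn z %.1f then shift cm'%t,np.round(v,2),'norm',round(np.linalg.norm(v),1))
E
python3 -c "
from h import *
go(467,382,-5.9,4)"
```

```text
{'t': 1.9, 'p': array([467.5, 383.3,  71.7]), 'yaw': np.float64(-5.82), 'tilt': array([ 0., -0., -1.]), 'w': 50.1, 'f': 0.0, 'F': array([0. , 0.3, 0.1])}
turn z 0.1 then shift cm [-0.04  0.13  6.77] norm 6.8
```

Call:
drive_tool(
  deltas=[
    [[0, 0.1, 2.5], [0, 0, 0]],
    [[0, 0, 2.2], [0, 0, 0]],
    [[0, 0, 1.6], [0, 0, 0]],
    [[0, 0, 0.5], [0, 0, 0]],
    [[0, 0, 0], [0, 0, 0]],
  ],
)

```text
clock: 2.4
position: [467.3, 382.8, 4.1]
ee_rot: [0.999, -0.051, 0.0, -0.0]
contact_force: [0.4, 0.3, -0.5]
gripper_width: 50.0
grasp_force: 0.0
```

Call:
drive_tool(
  deltas=[
    [[0, 0, 0], [0, 0, 0]],
    [[0, 0, 0], [0, 0, 0]],
    [[0, 0, 0], [0, 0, 0]],
    [[0, 0, 0], [0, 0, 0]],
  ],
  claw=2.7,
)

```text
clock: 2.8
position: [467.2, 382.3, 3.9]
ee_rot: [0.999, -0.051, 0.0, -0.0]
contact_force: [-1.0, 0.1, -0.8]
gripper_width: 27.1
grasp_force: 0.0
```

Call:
drive_tool(
  deltas=[
    [[0, 0, 0], [0, 0, 0]],
    [[0, 0, 0], [0, 0, 0]],
    [[0, 0, 0], [0, 0, 0]],
  ],
  claw=2.58,
)

```text
clock: 3.1
position: [467.3, 382.3, 3.8]
ee_rot: [0.999, -0.051, 0.0, -0.0]
contact_force: [-0.9, -0.6, 4.7]
gripper_width: 25.9
grasp_force: 5.2
```

Call:
drive_tool(
  deltas=[
    [[0, 0, 0], [0, 0, 0]],
    [[0, 0, 0], [0, 0, 0]],
    [[0, 0, 0], [0, 0, 0]],
  ],
  claw=2.54,
)

```text
clock: 3.4
position: [467.3, 382.3, 3.9]
ee_rot: [0.999, -0.051, 0.0, -0.0]
contact_force: [-1.2, -0.7, 4.5]
gripper_width: 25.6
grasp_force: 14.6
```

Call:
drive_tool(
  deltas=[
    [[0, 0, -0.5], [0, 0, 0]],
    [[0, 0, -1], [0, 0, 0]],
    [[0, 0, -2], [0, 0, 0]],
    [[0, 0, -3], [0, 0, 0]],
    [[0, 0, -2], [0, 0, 0]],
    [[0, 0, 0], [0, 0, 0]],
  ],
)

```text
clock: 4.0
position: [468.6, 383.8, 92.2]
ee_rot: [0.999, -0.051, 0.002, -0.003]
contact_force: [0.8, 1.1, -0.4]
gripper_width: 25.8
grasp_force: 14.4
```

```bash
python3 -c "
from h import *
go(655,-100,-3,75)"
```

```text
{'t': 4.0, 'p': array([468.6, 383.8,  92.2]), 'yaw': np.float64(-5.82), 'tilt': array([ 0.005,  0.006, -1.   ]), 'w': 25.8, 'f': 14.4, 'F': array([ 0.8,  1.1, -0.4])}
turn z -2.8 then shift cm [21.15 47.34  1.72] norm 51.9
```

Call:
drive_tool(
  deltas=[
    [[0, 0, 0], [0, 0, -2.8]],
    [[0.5, 1.2, 0], [0, 0, 0]],
    [[0.9, 2.2, 0], [0, 0, 0]],
    [[1.3, 3.1, 0], [0, 0, 0]],
    [[1.3, 3.1, 0], [0, 0, 0]],
    [[1.3, 3.1, 0], [0, 0, 0]],
    [[1.3, 3.1, 0], [0, 0, 0]],
    [[1.3, 3.1, 0], [0, 0, 0]],
    [[1.3, 3.1, 0], [0, 0, 0]],
    [[1.3, 3.1, 0], [0, 0, 0]],
    [[1.3, 3.1, 0], [0, 0, 0]],
    [[1.3, 3.1, 0], [0, 0, 0]],
  ],
  claw=2.56,
)

```text
clock: 5.2
position: [580.7, 60.2, 87.5]
ee_rot: [1.0, -0.027, -0.001, 0.0]
contact_force: [0.1, 0.5, 0.3]
gripper_width: 25.4
grasp_force: 14.4
```

Call:
drive_tool(
  deltas=[
    [[1.3, 3.1, 0], [0, 0, 0]],
    [[1.3, 3.1, 0], [0, 0, 0]],
    [[1.3, 3.1, 0], [0, 0, 0]],
    [[1.3, 3.1, 0], [0, 0, 0]],
    [[1.3, 3.1, 0], [0, 0, 0]],
    [[0.7, 1.9, 0], [0, 0, 0]],
    [[0.5, 1.2, 0], [0, 0, 0]],
    [[0, 0, 0], [0, 0, 0]],
    [[0, 0, 0], [0, 0, 0]],
  ],
)

```text
clock: 6.1
position: [647.6, -127.1, 87.8]
ee_rot: [1.0, -0.027, -0.001, -0.0]
contact_force: [-0.1, 0.2, -1.1]
gripper_width: 25.7
grasp_force: 14.4
```

```bash
python3 -c "
from h import *
go(650,-125,-3,10)
cv2.imwrite('pics/a.png',cv2.resize(get_image('scene')['img'][80:300,80:400,::-1],(800,550)))"
```

```text
{'t': 6.1, 'p': array([ 647.6, -127.1,   87.8]), 'yaw': np.float64(-3.08), 'tilt': array([-0.001,  0.   , -1.   ]), 'w': 25.7, 'f': 14.4, 'F': array([-0.1,  0.2, -1.1])}
turn z -0.1 then shift cm [ 0.23 -0.22  7.78] norm 7.8
```

View pics/a.png

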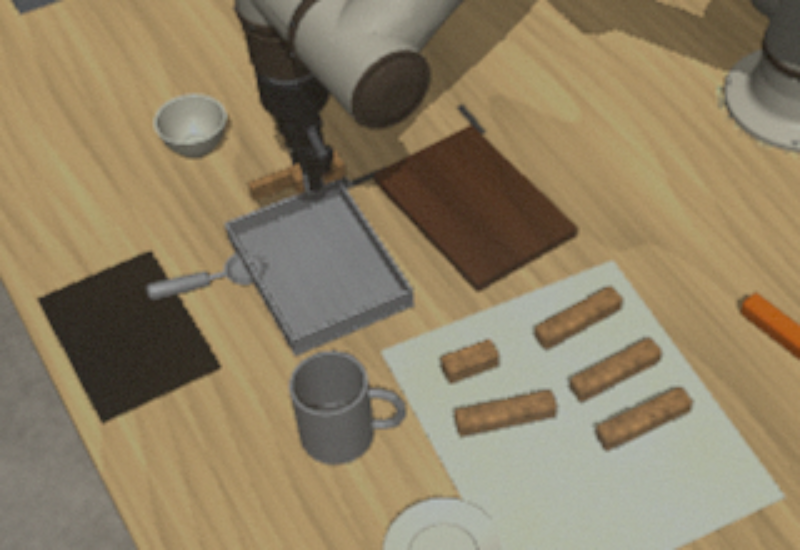

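Call:
drive_tool(
  deltas=[
    [[0.2, -0.9, 1], [0, 0, 0]],
    [[0, 0, 2], [0, 0, 0]],
    [[0, 0, 2], [0, 0, 0]],
    [[0, 0, 1.5], [0, 0, 0]],
    [[0, 0, 1], [0, 0, 0]],
    [[0, 0, 0.4], [0, 0, 0]],
    [[0, 0, 0], [0, 0, 0]],
  ],
)

```text
clock: 6.85
position: [650.9, -118.1, 9.2]
ee_rot: [1.0, -0.026, 0.0, 0.0]
contact_force: [0.1, 0.3, 0.2]
gripper_width: 25.3
grasp_force: 14.4
```

Call:
drive_tool(
  deltas=[
    [[0, 0, 0], [0, 0, 0]],
    [[0, 0, 0], [0, 0, 0]],
    [[0, 0, -0.5], [0, 0, 0]],
    [[0, 0, -2], [0, 0, 0]],
    [[0, 0, -3], [0, 0, 0]],
    [[0, 0, -3], [0, 0, 0]],
    [[0, 0, 0], [0, 0, 0]],
  ],
  claw=3.4,
)

```text
clock: 7.55
position: [654.2, -118.8, 100.6]
ee_rot: [1.0, -0.026, 0.006, 0.0]
contact_force: [1.0, 0.3, 0.3]
gripper_width: 33.9
grasp_force: 0.0
```

```bash
python3 -c "
from h import *
go(594,144.5,-7.5,60);print(*paperb(get_image('top')),sep='\n')"
```

```text
{'t': 7.55, 'p': array([ 654.2, -118.8,  100.6]), 'yaw': np.float64(-2.99), 'tilt': array([ 0.011, -0.001, -1.   ]), 'w': 33.9, 'f': 0.0, 'F': array([1. , 0.3, 0.3])}
turn z 4.5 then shift cm [ -9.41 -25.32   4.06] norm 27.3
((457.5, 157.3, np.float32(2.2), 107, 23), 2340)
((463.5, 238.8, np.float32(0.0), 107, 24), 2346)
((474.8, 307.7, np.float32(-3.1), 107, 24), 2352)
((594.1, 144.7, np.float32(-7.1), 61, 24), 1347)
((597.4, 223.9, np.float32(-17.4), 107, 24), 2338)
((593.8, 441.5, np.float32(0.0), 188, 17), 1609)
((689.7, 153.9, np.float32(85.6), 150, 30), 3092)
```

Call:
drive_tool(
  deltas=[
    [[0, 0, 0], [0, 0, 4.4]],
    [[-0.5, -1.4, 0], [0, 0, 0]],
    [[-1, -2.8, 0], [0, 0, 0]],
    [[-1, -2.8, 0], [0, 0, 0]],
    [[-1, -2.8, 0], [0, 0, 0]],
    [[-1, -2.8, 0], [0, 0, 0]],
    [[-1, -2.8, 0], [0, 0, 0]],
    [[-1, -2.8, 0.5], [0, 0, 0]],
    [[-1, -2.8, 1], [0, 0, 0]],
    [[-1, -2.8, 1], [0, 0, 0]],
    [[-0.5, -1.5, 1], [0, 0, 0]],
    [[0, 0, 0], [0, 0, 0]],
  ],
  claw=5,
)

```text
clock: 8.8
position: [592.4, 145.8, 57.2]
ee_rot: [0.998, -0.063, -0.002, 0.001]
contact_force: [-0.5, 0.1, 0.2]
gripper_width: 50.1
grasp_force: 0.0
```

Call:
drive_tool(
  deltas=[
    [[0, 0, 0], [0, 0, 0]],
    [[0, 0, 0], [0, 0, 0]],
  ],
)

```text
clock: 9.0
position: [594.5, 143.4, 59.4]
ee_rot: [0.998, -0.065, 0.0, 0.0]
contact_force: [0.2, 0.6, 0.9]
gripper_width: 49.8
grasp_force: 0.0
```

```bash
python3 -c "
from h import *
go(594.5,144.5,-7.3,4)"
```

```text
{'t': 9.0, 'p': array([594.5, 143.4,  59.4]), 'yaw': np.float64(-7.48), 'tilt': array([ 0., -0., -1.]), 'w': 49.8, 'f': 0.0, 'F': array([0.2, 0.6, 0.9])}
turn z -0.2 then shift cm [-0.01 -0.11  5.54] norm 5.5
```

Call:
drive_tool(
  deltas=[
    [[0, -0.1, 1.5], [0, 0, 0]],
    [[0, 0, 2], [0, 0, 0]],
    [[0, 0, 1.5], [0, 0, 0]],
    [[0, 0, 0.5], [0, 0, 0]],
    [[0, 0, 0], [0, 0, 0]],
    [[0, 0, 0], [0, 0, 0]],
  ],
)

```text
clock: 9.6
position: [595.2, 144.9, 5.2]
ee_rot: [0.998, -0.065, 0.001, -0.0]
contact_force: [-0.4, -0.1, -0.3]
gripper_width: 49.6
grasp_force: 0.0
```

Call:
drive_tool(
  deltas=[
    [[0, 0, 0], [0, 0, 0]],
    [[0, 0, 0], [0, 0, 0]],
    [[0, 0, 0], [0, 0, 0]],
    [[0, 0, 0], [0, 0, 0]],
  ],
  claw=2.7,
)

```text
clock: 10.0
position: [594.5, 145.2, 4.6]
ee_rot: [0.998, -0.065, 0.0, -0.0]
contact_force: [-0.6, -0.3, 0.6]
gripper_width: 27.3
grasp_force: 0.0
```

Call:
drive_tool(
  deltas=[
    [[0, 0, 0], [0, 0, 0]],
    [[0, 0, 0], [0, 0, 0]],
    [[0, 0, 0], [0, 0, 0]],
  ],
  claw=2.56,
)

```text
clock: 10.3
position: [594.5, 145.2, 4.6]
ee_rot: [0.998, -0.065, 0.0, -0.0]
contact_force: [-1.6, 0.5, 3.3]
gripper_width: 25.7
grasp_force: 9.7
```

Call:
drive_tool(
  deltas=[
    [[0, 0, -0.5], [0, 0, 0]],
    [[0, 0, -1], [0, 0, 0]],
    [[0, 0, -2], [0, 0, 0]],
    [[0, 0, -2.5], [0, 0, 0]],
    [[0, 0, -1.5], [0, 0, 0]],
    [[0, 0, -0.5], [0, 0, 0]],
    [[0, 0, 0], [0, 0, 0]],
    [[0, 0, 0], [0, 0, 0]],
  ],
)

```text
clock: 11.1
position: [593.8, 144.9, 83.6]
ee_rot: [0.998, -0.065, -0.001, 0.0]
contact_force: [-0.3, 0.1, 0.2]
gripper_width: 26.1
grasp_force: 9.5
```

```bash
python3 -c "
from h import *
go(660,-40,-3,84)"
```

```text
{'t': 11.1, 'p': array([593.8, 144.9,  83.6]), 'yaw': np.float64(-7.47), 'tilt': array([-0.001, -0.   , -1.   ]), 'w': 26.1, 'f': 9.5, 'F': array([-0.3,  0.1,  0.2])}
turn z -4.5 then shift cm [ 7.58 18.12 -0.04] norm 19.6
```

Call:
drive_tool(
  deltas=[
    [[0, 0, 0], [0, 0, -4.5]],
    [[0.5, 1.2, 0], [0, 0, 0]],
    [[1, 2.4, 0], [0, 0, 0]],
    [[1.2, 2.9, 0], [0, 0, 0]],
    [[1.2, 2.9, 0], [0, 0, 0]],
    [[1.2, 2.9, 0], [0, 0, 0]],
    [[1.2, 2.9, 0], [0, 0, 0]],
    [[0.8, 1.8, 0], [0, 0, 0]],
    [[0.5, 1.1, 0], [0, 0, 0]],
    [[0, 0, 0], [0, 0, 0]],
    [[0, 0, 0], [0, 0, 0]],
    [[0, 0, 0], [0, 0, 0]],
  ],
)

```text
clock: 12.3
position: [660.6, -38.7, 84.2]
ee_rot: [1.0, -0.025, -0.0, -0.0]
contact_force: [0.6, 0.5, -1.1]
gripper_width: 26.0
grasp_force: 9.5
```

Call:
drive_tool(
  deltas=[
    [[0, 0, 1], [0, 0, 0]],
    [[0, 0, 2], [0, 0, 0]],
    [[0, 0, 2], [0, 0, 0]],
    [[0, 0, 1.5], [0, 0, 0]],
    [[0, 0, 0.7], [0, 0, 0]],
    [[0, 0, 0.2], [0, 0, 0]],
    [[0, 0, 0], [0, 0, 0]],
    [[0, 0, 0], [0, 0, 0]],
  ],
)

```text
clock: 13.1
position: [661.7, -39.4, 11.2]
ee_rot: [1.0, -0.026, 0.001, -0.0]
contact_force: [-0.2, -0.1, 0.7]
gripper_width: 25.9
grasp_force: 9.5
```

Call:
drive_tool(
  deltas=[
    [[0, 0, 0], [0, 0, 0]],
    [[0, 0, 0], [0, 0, 0]],
    [[0, 0, -0.5], [0, 0, 0]],
    [[0, 0, -2], [0, 0, 0]],
    [[0, 0, -3], [0, 0, 0]],
    [[0, 0, -2], [0, 0, 0]],
    [[0, 0, -0.5], [0, 0, 0]],
    [[0, 0, 0], [0, 0, 0]],
    [[0, 0, 0], [0, 0, 0]],
  ],
  claw=3.6,
)

```text
clock: 14.0
position: [660.1, -39.6, 89.2]
ee_rot: [1.0, -0.026, -0.001, -0.0]
contact_force: [-0.4, 0.3, 0.5]
gripper_width: 35.9
grasp_force: 0.0
```

```bash
python3 -c "
from h import *
go(598,223.4,-17.5,60);d=get_image('top');print(*paperb(d)[-4:],board(d))"
```

```text
{'t': 14.0, 'p': array([660.1, -39.6,  89.2]), 'yaw': np.float64(-2.97), 'tilt': array([-0.002,  0.   , -1.   ]), 'w': 35.9, 'f': 0.0, 'F': array([-0.4,  0.3,  0.5])}
turn z 14.5 then shift cm [-13.83 -23.22   2.92] norm 27.2
((463.5, 239.1, np.float32(0.5), 107, 24), 2348) ((474.8, 307.6, np.float32(-3.0), 107, 24), 2358) ((597.4, 223.8, np.float32(-17.4), 107, 23), 2336) ((592.0, 441.5, np.float32(0.0), 189, 17), 1598) [((469.8, -90.1, np.float32(-86.0), 154, 150), 20558)]
```

Call:
drive_tool(
  deltas=[
    [[0, 0, 0], [0, 0, 7.2]],
    [[0, 0, 0], [0, 0, 7.2]],
    [[-0.8, -1.4, 0], [0, 0, 0]],
    [[-1.7, -2.8, 0], [0, 0, 0]],
    [[-1.9, -3.2, 0], [0, 0, 0]],
    [[-1.9, -3.2, 0], [0, 0, 0]],
    [[-1.9, -3.2, 0.5], [0, 0, 0]],
    [[-1.9, -3.2, 0.5], [0, 0, 0]],
    [[-1.9, -3.2, 1], [0, 0, 0]],
    [[-1.2, -2, 0.9], [0, 0, 0]],
    [[-0.6, -1, 0], [0, 0, 0]],
    [[0, 0, 0], [0, 0, 0]],
  ],
  claw=5,
)

```text
clock: 15.25
position: [597.7, 224.5, 60.7]
ee_rot: [0.989, -0.149, -0.0, 0.0]
contact_force: [-0.7, -0.2, 0.4]
gripper_width: 50.2
grasp_force: 0.0
```

Call:
drive_tool(
  deltas=[
    [[0, 0, 0], [0, 0, 0]],
    [[0, 0, 0], [0, 0, 0]],
    [[0, 0, 0], [0, 0, 0]],
  ],
)

```text
clock: 15.55
position: [598.9, 221.9, 61.7]
ee_rot: [0.988, -0.152, 0.0, -0.0]
contact_force: [0.8, -0.2, -0.8]
gripper_width: 50.1
grasp_force: 0.0
```

```bash
python3 -c "
from h import *
go(598,223.4,-17.5,4.5);d=get_image('top');print(board(d))"
```

```text
{'t': 15.55, 'p': array([598.9, 221.9,  61.7]), 'yaw': np.float64(-17.44), 'tilt': array([ 0.,  0., -1.]), 'w': 50.1, 'f': 0.0, 'F': array([ 0.8, -0.2, -0.8])}
turn z 0.1 then shift cm [-0.13 -0.12  5.72] norm 5.7
[((466.3, -56.8, np.float32(-85.8), 222, 150), 32147)]
```

Call:
drive_tool(
  deltas=[
    [[-0.1, -0.1, 1.7], [0, 0, 0]],
    [[0, 0, 2], [0, 0, 0]],
    [[0, 0, 1.5], [0, 0, 0]],
    [[0, 0, 0.6], [0, 0, 0]],
    [[0, 0, 0], [0, 0, 0]],
    [[0, 0, 0], [0, 0, 0]],
  ],
)

```text
clock: 16.2
position: [598.4, 224.4, 3.8]
ee_rot: [0.989, -0.151, 0.0, -0.0]
contact_force: [0.8, 0.4, -0.5]
gripper_width: 49.9
grasp_force: 0.0
```

Call:
drive_tool(
  deltas=[
    [[0, 0, 0], [0, 0, 0]],
    [[0, 0, 0], [0, 0, 0]],
    [[0, 0, 0], [0, 0, 0]],
    [[0, 0, 0], [0, 0, 0]],
  ],
  claw=2.7,
)

```text
clock: 16.6
position: [597.9, 224.4, 3.7]
ee_rot: [0.989, -0.151, 0.0, -0.0]
contact_force: [-0.0, 0.5, -1.4]
gripper_width: 26.5
grasp_force: 0.0
```

Call:
drive_tool(
  deltas=[
    [[0, 0, 0], [0, 0, 0]],
    [[0, 0, 0], [0, 0, 0]],
    [[0, 0, 0], [0, 0, 0]],
  ],
  claw=2.56,
)

```text
clock: 16.9
position: [598.0, 224.4, 3.7]
ee_rot: [0.989, -0.151, 0.0, -0.0]
contact_force: [-1.1, 0.2, 2.5]
gripper_width: 25.9
grasp_force: 9.9
```

Call:
drive_tool(
  deltas=[
    [[0, 0, -0.5], [0, 0, 0]],
    [[0, 0, -1], [0, 0, 0]],
    [[0, 0, -2], [0, 0, 0]],
    [[0, 0, -2.5], [0, 0, 0]],
    [[0, 0, -1.5], [0, 0, 0]],
    [[0, 0, -0.5], [0, 0, 0]],
    [[0, 0, 0], [0, 0, 0]],
    [[0, 0, 0], [0, 0, 0]],
  ],
)

```text
clock: 17.7
position: [597.2, 224.0, 82.5]
ee_rot: [0.989, -0.151, -0.001, 0.0]
contact_force: [0.8, 1.0, -0.2]
gripper_width: 25.7
grasp_force: 9.7
```

```bash
python3 -c "
from h import *
go(471.5,-132,4,84)"
```

```text
{'t': 17.7, 'p': array([597.2, 224. ,  82.5]), 'yaw': np.float64(-17.37), 'tilt': array([-0.001, -0.001, -1.   ]), 'w': 25.7, 'f': 9.7, 'F': array([ 0.8,  1. , -0.2])}
turn z -21.4 then shift cm [-15.02  34.64  -0.15] norm 37.8
```

Call:
drive_tool(
  deltas=[
    [[0, 0, 0], [0, 0, -4.7]],
    [[0, 0, 0], [0, 0, -6]],
    [[0, 0, 0], [0, 0, -6]],
    [[0, 0, 0], [0, 0, -4.7]],
    [[-0.5, 1.2, 0], [0, 0, 0]],
    [[-0.9, 2, 0], [0, 0, 0]],
    [[-1.25, 2.9, 0], [0, 0, 0]],
    [[-1.25, 2.9, 0], [0, 0, 0]],
    [[-1.25, 2.9, 0], [0, 0, 0]],
    [[-1.25, 2.9, 0], [0, 0, 0]],
    [[-1.25, 2.9, 0], [0, 0, 0]],
    [[-1.25, 2.9, 0], [0, 0, 0]],
  ],
)

```text
clock: 18.9
position: [521.8, 10.6, 82.7]
ee_rot: [0.999, 0.034, -0.001, 0.0]
contact_force: [0.7, -0.6, 0.2]
gripper_width: 25.7
grasp_force: 9.7
```

Call:
drive_tool(
  deltas=[
    [[-1.25, 2.9, 0], [0, 0, 0]],
    [[-1.25, 2.9, 0], [0, 0, 0]],
    [[-1.25, 2.9, 0], [0, 0, 0]],
    [[-1.25, 2.9, 0], [0, 0, 0]],
    [[-0.7, 1.6, 0], [0, 0, 0]],
    [[-0.4, 0.8, 0], [0, 0, 0]],
    [[0, 0, 0], [0, 0, 0]],
    [[0, 0, 0], [0, 0, 0]],
    [[0, 0, 0], [0, 0, 0]],
  ],
)

```text
clock: 19.8
position: [472.9, -130.8, 83.2]
ee_rot: [0.999, 0.036, 0.0, 0.0]
contact_force: [0.3, 0.1, -1.0]
gripper_width: 25.7
grasp_force: 9.7
```

```bash
python3 -c "
from h import *
go(471.5,-132,4,22)"
```

```text
{'t': 19.8, 'p': array([ 472.9, -130.8,   83.2]), 'yaw': np.float64(4.09), 'tilt': array([ 0., -0., -1.]), 'w': 25.7, 'f': 9.7, 'F': array([ 0.3,  0.1, -1. ])}
turn z 0.1 then shift cm [-0.15  0.11  6.12] norm 6.1
```

Call:
drive_tool(
  deltas=[
    [[-0.1, 0.1, 1.2], [0, 0, 0]],
    [[0, 0, 2], [0, 0, 0]],
    [[0, 0, 1.6], [0, 0, 0]],
    [[0, 0, 0.9], [0, 0, 0]],
    [[0, 0, 0.3], [0, 0, 0]],
    [[0, 0, 0.1], [0, 0, 0]],
    [[0, 0, 0], [0, 0, 0]],
    [[0, 0, 0.1], [0, 0, 0]],
    [[0, 0, 0], [0, 0, 0]],
  ],
)

```text
clock: 20.7
position: [471.9, -132.5, 21.7]
ee_rot: [0.999, 0.035, 0.0, -0.0]
contact_force: [-0.3, -0.1, -0.1]
gripper_width: 26.2
grasp_force: 9.7
```

Call:
drive_tool(
  deltas=[
    [[0, 0, 0], [0, 0, 0]],
    [[0, 0, 0], [0, 0, 0]],
    [[0, 0, -0.5], [0, 0, 0]],
    [[0, 0, -2], [0, 0, 0]],
    [[0, 0, -2.5], [0, 0, 0]],
    [[0, 0, -1], [0, 0, 0]],
    [[0, 0, 0], [0, 0, 0]],
    [[0, 0, 0], [0, 0, 0]],
  ],
  claw=3.6,
)

```text
clock: 21.5
position: [471.1, -132.5, 80.9]
ee_rot: [0.999, 0.035, -0.0, -0.0]
contact_force: [-0.7, -0.3, 0.5]
gripper_width: 36.0
grasp_force: 0.0
```

```bash
python3 -c "
from h import *
go(458.5,157,2.2,60);d=get_image('top');print(*paperb(d),board(d),sep='\n')"
```

```text
{'t': 21.5, 'p': array([ 471.1, -132.5,   80.9]), 'yaw': np.float64(4.02), 'tilt': array([-0.001,  0.   , -1.   ]), 'w': 36.0, 'f': 0.0, 'F': array([-0.7, -0.3,  0.5])}
turn z 1.8 then shift cm [ -0.15 -28.98   2.09] norm 29.1
((446.0, 88.0, np.float32(0.0), 111, 15), 1026)
((457.5, 157.5, np.float32(2.7), 107, 24), 2341)
((463.5, 239.0, np.float32(0.0), 107, 23), 2342)
((474.9, 307.6, np.float32(-3.1), 107, 24), 2345)
((592.2, 441.5, np.float32(0.0), 188, 17), 1602)
((684.5, 156.2, np.float32(-90.0), 152, 31), 3204)
[]
```

Call:
drive_tool(
  deltas=[
    [[0, 0, 0], [0, 0, 1.8]],
    [[0, -1.5, 0], [0, 0, 0]],
    [[0, -2.8, 0], [0, 0, 0]],
    [[0, -3.5, 0], [0, 0, 0]],
    [[0, -3.5, 0], [0, 0, 0]],
    [[0, -3.5, 0], [0, 0, 0]],
    [[0, -3.5, 0], [0, 0, 0]],
    [[-0.1, -3.5, 0.5], [0, 0, 0]],
    [[-0.1, -3.5, 0.8], [0, 0, 0]],
    [[0, -2.3, 0.8], [0, 0, 0]],
    [[0, -1.4, 0], [0, 0, 0]],
    [[0, 0, 0], [0, 0, 0]],
  ],
  claw=5,
)

```text
clock: 22.75
position: [458.1, 158.2, 59.5]
ee_rot: [1.0, 0.021, -0.001, 0.001]
contact_force: [0.7, -0.0, -0.3]
gripper_width: 50.1
grasp_force: 0.0
```

Call:
drive_tool(
  deltas=[
    [[0, 0, 0], [0, 0, 0]],
    [[0, 0, 0], [0, 0, 0]],
    [[0, 0, 0], [0, 0, 0]],
  ],
)

```text
clock: 23.05
position: [458.3, 156.3, 60.5]
ee_rot: [1.0, 0.019, 0.0, -0.0]
contact_force: [0.4, -0.1, 0.2]
gripper_width: 49.5
grasp_force: 0.0
```

```bash
python3 -c "
from h import *
go(458.5,157,2.2,4);d=get_image('top');print(*paperb(d)[:4],board(d),sep='\n')"
```

```text
{'t': 23.05, 'p': array([458.3, 156.3,  60.5]), 'yaw': np.float64(2.17), 'tilt': array([ 0.,  0., -1.]), 'w': 49.5, 'f': 0.0, 'F': array([ 0.4, -0.1,  0.2])}
turn z -0.0 then shift cm [ 0.02 -0.07  5.65] norm 5.7
((484.1, 307.1, np.float32(-3.0), 88, 24), 1882)
((593.0, 441.5, np.float32(0.0), 187, 17), 1612)
((684.5, 156.0, np.float32(-90.0), 151, 31), 3226)
[((466.5, -57.2, np.float32(-86.1), 221, 149), 31913)]
```

Call:
drive_tool(
  deltas=[
    [[0, -0.1, 1.7], [0, 0, 0]],
    [[0, 0, 2], [0, 0, 0]],
    [[0, 0, 1.5], [0, 0, 0]],
    [[0, 0, 0.5], [0, 0, 0]],
    [[0, 0, 0], [0, 0, 0]],
    [[0, 0, 0], [0, 0, 0]],
  ],
)

```text
clock: 23.7
position: [458.7, 158.3, 3.9]
ee_rot: [1.0, 0.02, 0.0, -0.0]
contact_force: [-0.1, 0.7, -0.0]
gripper_width: 50.2
grasp_force: 0.0
```

Call:
drive_tool(
  deltas=[
    [[0, 0, 0], [0, 0, 0]],
    [[0, 0, 0], [0, 0, 0]],
    [[0, 0, 0], [0, 0, 0]],
    [[0, 0, 0], [0, 0, 0]],
  ],
  claw=2.7,
)

```text
clock: 24.1
position: [458.4, 158.3, 3.6]
ee_rot: [1.0, 0.02, 0.0, -0.0]
contact_force: [-0.2, -0.6, -0.2]
gripper_width: 26.9
grasp_force: 0.0
```

Call:
drive_tool(
  deltas=[
    [[0, 0, 0], [0, 0, 0]],
    [[0, 0, 0], [0, 0, 0]],
    [[0, 0, 0], [0, 0, 0]],
  ],
  claw=2.56,
)

```text
clock: 24.4
position: [458.4, 158.3, 3.6]
ee_rot: [1.0, 0.02, 0.0, -0.0]
contact_force: [-0.0, 0.0, 4.2]
gripper_width: 26.2
grasp_force: 10.0
```

Call:
drive_tool(
  deltas=[
    [[0, 0, -0.5], [0, 0, 0]],
    [[0, 0, -1], [0, 0, 0]],
    [[0, 0, -2], [0, 0, 0]],
    [[0, 0, -2.5], [0, 0, 0]],
    [[0, 0, -1.5], [0, 0, 0]],
    [[0, 0, -0.5], [0, 0, 0]],
    [[0, 0, 0], [0, 0, 0]],
    [[0, 0, 0], [0, 0, 0]],
  ],
)

```text
clock: 25.2
position: [457.7, 157.8, 82.8]
ee_rot: [1.0, 0.019, -0.001, 0.0]
contact_force: [0.3, 0.3, -1.1]
gripper_width: 25.7
grasp_force: 9.7
```

```bash
python3 -c "
from h import *
go(468,-82,4,84)"
```

```text
{'t': 25.2, 'p': array([457.7, 157.8,  82.8]), 'yaw': np.float64(2.23), 'tilt': array([-0.001, -0.001, -1.   ]), 'w': 25.7, 'f': 9.7, 'F': array([ 0.3,  0.3, -1.1])}
turn z -1.8 then shift cm [-0.65 23.99 -0.12] norm 24.0
```

Call:
drive_tool(
  deltas=[
    [[0, 0, 0], [0, 0, -1.8]],
    [[0, 1.2, 0], [0, 0, 0]],
    [[0, 2.4, 0], [0, 0, 0]],
    [[-0.1, 3.2, 0], [0, 0, 0]],
    [[-0.1, 3.2, 0], [0, 0, 0]],
    [[-0.1, 3.2, 0], [0, 0, 0]],
    [[-0.1, 3.2, 0], [0, 0, 0]],
    [[-0.1, 3.2, 0], [0, 0, 0]],
    [[-0.1, 2.4, 0], [0, 0, 0]],
    [[0, 1.3, 0], [0, 0, 0]],
    [[0, 0.7, 0], [0, 0, 0]],
    [[0, 0, 0], [0, 0, 0]],
  ],
)

```text
clock: 26.4
position: [469.0, -82.1, 83.0]
ee_rot: [0.999, 0.035, -0.0, 0.0]
contact_force: [-1.1, -0.5, -0.1]
gripper_width: 25.9
grasp_force: 9.7
```

Call:
drive_tool(
  deltas=[
    [[0, 0, 0], [0, 0, 0]],
    [[0, 0, 0], [0, 0, 0]],
    [[0, 0, 0], [0, 0, 0]],
  ],
)

```text
clock: 26.7
position: [469.3, -80.9, 83.4]
ee_rot: [0.999, 0.036, 0.0, -0.0]
contact_force: [0.4, -0.2, -0.4]
gripper_width: 25.5
grasp_force: 9.7
```

```bash
python3 -c "
from h import *
go(468,-82,4,21.5)"
```

```text
{'t': 26.7, 'p': array([469.3, -80.9,  83.4]), 'yaw': np.float64(4.13), 'tilt': array([ 0.,  0., -1.]), 'w': 25.5, 'f': 9.7, 'F': array([ 0.4, -0.2, -0.4])}
turn z 0.1 then shift cm [-0.14  0.1   6.19] norm 6.2
```

Next biscuit target (464.5, 238.5, yaw 0.3).

Call:
drive_tool(
  deltas=[
    [[-0.1, 0.1, 1.2], [0, 0, 0]],
    [[0, 0, 2], [0, 0, 0]],
    [[0, 0, 1.6], [0, 0, 0]],
    [[0, 0, 0.9], [0, 0, 0]],
    [[0, 0, 0.3], [0, 0, 0]],
    [[0, 0, 0.1], [0, 0, 0]],
    [[0, 0, 0], [0, 0, 0]],
    [[0, 0, 0.1], [0, 0, 0]],
    [[0, 0, 0], [0, 0, 0]],
  ],
)

```text
clock: 27.6
position: [468.6, -82.7, 21.7]
ee_rot: [0.999, 0.035, 0.0, -0.0]
contact_force: [-0.1, -0.6, -0.1]
gripper_width: 26.2
grasp_force: 9.7
```

Call:
drive_tool(
  deltas=[
    [[0, 0, 0], [0, 0, 0]],
    [[0, 0, 0], [0, 0, 0]],
    [[0, 0, -0.5], [0, 0, 0]],
    [[0, 0, -2], [0, 0, 0]],
    [[0, 0, -2.5], [0, 0, 0]],
    [[0, 0, -1], [0, 0, 0]],
    [[0, 0, 0], [0, 0, 0]],
    [[0, 0, 0], [0, 0, 0]],
  ],
  claw=3.6,
)

```text
clock: 28.4
position: [467.8, -82.7, 80.9]
ee_rot: [0.999, 0.035, -0.0, -0.0]
contact_force: [0.6, -0.4, -0.3]
gripper_width: 35.8
grasp_force: 0.0
```

```bash
python3 -c "
from h import *
go(464.5,238.5,0.3,60);d=get_image('top');print(*paperb(d),sep='\n')"
```

```text
{'t': 28.4, 'p': array([467.8, -82.7,  80.9]), 'yaw': np.float64(4.03), 'tilt': array([-0.001,  0.   , -1.   ]), 'w': 35.8, 'f': 0.0, 'F': array([ 0.6, -0.4, -0.3])}
turn z 3.7 then shift cm [ -0.16 -32.12   2.09] norm 32.2
((463.5, 239.0, np.float32(0.0), 107, 23), 2337)
((474.8, 307.4, np.float32(-3.5), 107, 24), 2343)
((592.5, 441.5, np.float32(0.0), 188, 17), 1608)
((684.5, 155.2, np.float32(-90.0), 150, 31), 3255)
```

Call:
drive_tool(
  deltas=[
    [[0, 0, 0], [0, 0, 3.7]],
    [[0, -1.8, 0], [0, 0, 0]],
    [[0, -3.2, 0], [0, 0, 0]],
    [[0, -4, 0], [0, 0, 0]],
    [[0, -4, 0], [0, 0, 0]],
    [[0, -4, 0], [0, 0, 0]],
    [[0, -4, 0], [0, 0, 0]],
    [[-0.1, -4, 0.5], [0, 0, 0]],
    [[-0.1, -3.6, 0.8], [0, 0, 0]],
    [[0, -2.2, 0.8], [0, 0, 0]],
    [[0, -1.3, 0], [0, 0, 0]],
    [[0, 0, 0], [0, 0, 0]],
  ],
  claw=5,
)

```text
clock: 29.65
position: [464.1, 239.1, 59.4]
ee_rot: [1.0, 0.004, -0.001, 0.001]
contact_force: [-0.1, -0.7, 0.1]
gripper_width: 49.9
grasp_force: 0.0
```

Call:
drive_tool(
  deltas=[
    [[0, 0, 0], [0, 0, 0]],
    [[0, 0, 0], [0, 0, 0]],
    [[0, 0, 0], [0, 0, 0]],
  ],
)

```text
clock: 29.95
position: [464.4, 237.2, 60.6]
ee_rot: [1.0, 0.002, 0.0, -0.0]
contact_force: [0.1, 0.6, -0.1]
gripper_width: 49.9
grasp_force: 0.0
```

```bash
python3 -c "
from h import *
go(464.5,238.5,0.3,4)
d=get_image('top');print(*paperb(d)[:3],board(d),sep='\n')"
```

```text
{'t': 29.95, 'p': array([464.4, 237.2,  60.6]), 'yaw': np.float64(0.26), 'tilt': array([ 0.,  0., -1.]), 'w': 49.9, 'f': 0.0, 'F': array([ 0.1,  0.6, -0.1])}
turn z -0.0 then shift cm [ 0.01 -0.13  5.66] norm 5.7
((593.2, 441.5, np.float32(0.0), 188, 17), 1608)
((684.5, 154.8, np.float32(-90.0), 148, 31), 3238)
[((466.3, -57.5, np.float32(-85.8), 221, 149), 31929)]
```

Call:
drive_tool(
  deltas=[
    [[0, -0.1, 1.7], [0, 0, 0]],
    [[0, 0, 2], [0, 0, 0]],
    [[0, 0, 1.5], [0, 0, 0]],
    [[0, 0, 0.5], [0, 0, 0]],
    [[0, 0, 0], [0, 0, 0]],
    [[0, 0, 0], [0, 0, 0]],
  ],
)

```text
clock: 30.6
position: [464.8, 239.4, 4.0]
ee_rot: [1.0, 0.003, 0.0, -0.0]
contact_force: [0.3, -0.5, -0.4]
gripper_width: 49.8
grasp_force: 0.0
```

Call:
drive_tool(
  deltas=[
    [[0, 0, 0], [0, 0, 0]],
    [[0, 0, 0], [0, 0, 0]],
    [[0, 0, 0], [0, 0, 0]],
    [[0, 0, 0], [0, 0, 0]],
  ],
  claw=2.7,
)

```text
clock: 31.0
position: [464.4, 239.4, 3.6]
ee_rot: [1.0, 0.003, 0.0, -0.0]
contact_force: [-0.7, 0.3, 0.5]
gripper_width: 27.2
grasp_force: 0.0
```

Call:
drive_tool(
  deltas=[
    [[0, 0, 0], [0, 0, 0]],
    [[0, 0, 0], [0, 0, 0]],
    [[0, 0, 0], [0, 0, 0]],
  ],
  claw=2.56,
)

```text
clock: 31.3
position: [464.4, 239.4, 3.6]
ee_rot: [1.0, 0.003, 0.0, -0.0]
contact_force: [-1.2, -0.6, 3.7]
gripper_width: 25.5
grasp_force: 10.1
```

Call:
drive_tool(
  deltas=[
    [[0, 0, -0.5], [0, 0, 0]],
    [[0, 0, -1], [0, 0, 0]],
    [[0, 0, -2], [0, 0, 0]],
    [[0, 0, -2.5], [0, 0, 0]],
    [[0, 0, -1.5], [0, 0, 0]],
    [[0, 0, -0.5], [0, 0, 0]],
    [[0, 0, 0], [0, 0, 0]],
    [[0, 0, 0], [0, 0, 0]],
  ],
)

```text
clock: 32.1
position: [463.8, 238.9, 82.7]
ee_rot: [1.0, 0.003, -0.001, 0.0]
contact_force: [-0.1, 1.1, -0.1]
gripper_width: 26.0
grasp_force: 9.8
```

```bash
python3 -c "
from h import *
go(464.5,-32,4,84)"
```

```text
{'t': 32.1, 'p': array([463.8, 238.9,  82.7]), 'yaw': np.float64(0.33), 'tilt': array([-0.001, -0.001, -1.   ]), 'w': 26.0, 'f': 9.8, 'F': array([-0.1,  1.1, -0.1])}
turn z -3.7 then shift cm [-1.82 27.03 -0.13] norm 27.1
```

Call:
drive_tool(
  deltas=[
    [[0, 0, 0], [0, 0, -3.7]],
    [[-0.1, 1.2, 0], [0, 0, 0]],
    [[-0.2, 2.6, 0], [0, 0, 0]],
    [[-0.2, 3.6, 0], [0, 0, 0]],
    [[-0.3, 3.6, 0], [0, 0, 0]],
    [[-0.3, 3.6, 0], [0, 0, 0]],
    [[-0.2, 3.6, 0], [0, 0, 0]],
    [[-0.2, 3.6, 0], [0, 0, 0]],
    [[-0.2, 2.8, 0], [0, 0, 0]],
    [[-0.1, 1.6, 0], [0, 0, 0]],
    [[0, 0.8, 0], [0, 0, 0]],
    [[0, 0, 0], [0, 0, 0]],
  ],
)

```text
clock: 33.3
position: [464.9, -32.4, 82.8]
ee_rot: [0.999, 0.034, -0.001, 0.0]
contact_force: [0.2, 0.4, -0.8]
gripper_width: 25.8
grasp_force: 9.8
```

Call:
drive_tool(
  deltas=[
    [[0, 0, 0], [0, 0, 0]],
    [[0, 0, 0], [0, 0, 0]],
    [[0, 0, 0], [0, 0, 0]],
  ],
)

```text
clock: 33.6
position: [465.5, -30.6, 83.3]
ee_rot: [0.999, 0.036, -0.0, -0.0]
contact_force: [0.6, -0.3, -0.0]
gripper_width: 25.5
grasp_force: 9.8
```

```bash
python3 -c "
from h import *
go(464.5,-32,4,21.5)"
```

```text
{'t': 33.6, 'p': array([465.5, -30.6,  83.3]), 'yaw': np.float64(4.12), 'tilt': array([-0.,  0., -1.]), 'w': 25.5, 'f': 9.8, 'F': array([ 0.6, -0.3, -0. ])}
turn z 0.1 then shift cm [-0.11  0.13  6.18] norm 6.2
```

Call:
drive_tool(
  deltas=[
    [[-0.1, 0.1, 1.2], [0, 0, 0]],
    [[0, 0, 2], [0, 0, 0]],
    [[0, 0, 1.6], [0, 0, 0]],
    [[0, 0, 0.9], [0, 0, 0]],
    [[0, 0, 0.3], [0, 0, 0]],
    [[0, 0, 0.1], [0, 0, 0]],
    [[0, 0, 0], [0, 0, 0]],
    [[0, 0, 0.1], [0, 0, 0]],
    [[0, 0, 0], [0, 0, 0]],
  ],
)

```text
clock: 34.5
position: [464.8, -32.3, 21.7]
ee_rot: [0.999, 0.035, 0.001, -0.0]
contact_force: [0.0, -0.6, 0.1]
gripper_width: 25.6
grasp_force: 9.8
```

Call:
drive_tool(
  deltas=[
    [[0, 0, 0], [0, 0, 0]],
    [[0, 0, 0], [0, 0, 0]],
    [[0, 0, -0.5], [0, 0, 0]],
    [[0, 0, -2], [0, 0, 0]],
    [[0, 0, -2.5], [0, 0, 0]],
    [[0, 0, -1], [0, 0, 0]],
    [[0, 0, 0], [0, 0, 0]],
    [[0, 0, 0], [0, 0, 0]],
  ],
  claw=3.6,
)

```text
clock: 35.3
position: [464.0, -32.5, 80.9]
ee_rot: [0.999, 0.035, -0.0, -0.0]
contact_force: [0.0, 0.4, -0.5]
gripper_width: 35.9
grasp_force: 0.0
```

```bash
python3 -c "
from h import *
go(476,307,-3.2,60);d=get_image('top');print(*paperb(d),sep='\n')"
```

```text
{'t': 35.3, 'p': array([464. , -32.5,  80.9]), 'yaw': np.float64(4.03), 'tilt': array([-0.001,  0.   , -1.   ]), 'w': 35.9, 'f': 0.0, 'F': array([ 0. ,  0.4, -0.5])}
turn z 7.2 then shift cm [ -0.7  -33.96   2.09] norm 34.0
((474.9, 307.6, np.float32(-3.1), 107, 24), 2330)
((592.5, 441.5, np.float32(0.0), 188, 17), 1610)
((684.5, 155.5, np.float32(-90.0), 150, 31), 3227)
```

Call:
drive_tool(
  deltas=[
    [[0, 0, 0], [0, 0, 7.2]],
    [[0, -1.9, 0], [0, 0, 0]],
    [[0, -3.4, 0], [0, 0, 0]],
    [[-0.1, -4.2, 0], [0, 0, 0]],
    [[-0.1, -4.2, 0], [0, 0, 0]],
    [[-0.1, -4.2, 0], [0, 0, 0]],
    [[-0.1, -4.2, 0], [0, 0, 0]],
    [[-0.1, -4.2, 0.5], [0, 0, 0]],
    [[-0.1, -3.8, 0.8], [0, 0, 0]],
    [[-0.1, -2.4, 0.8], [0, 0, 0]],
    [[0, -1.5, 0], [0, 0, 0]],
    [[0, 0, 0], [0, 0, 0]],
  ],
  claw=5,
)

```text
clock: 36.55
position: [476.0, 308.6, 59.2]
ee_rot: [1.0, -0.027, -0.0, 0.001]
contact_force: [-0.2, 0.9, -0.7]
gripper_width: 50.1
grasp_force: 0.0
```

Call:
drive_tool(
  deltas=[
    [[0, 0, 0], [0, 0, 0]],
    [[0, 0, 0], [0, 0, 0]],
    [[0, 0, 0], [0, 0, 0]],
  ],
)

```text
clock: 36.85
position: [476.3, 306.3, 60.7]
ee_rot: [1.0, -0.028, -0.0, -0.0]
contact_force: [0.7, 0.5, -0.4]
gripper_width: 49.8
grasp_force: 0.0
```

```bash
python3 -c "
from h import *
go(476,307,-3.2,4)
d=get_image('top');print(board(d),sep='\n')"
```

```text
{'t': 36.85, 'p': array([476.3, 306.3,  60.7]), 'yaw': np.float64(-3.23), 'tilt': array([-0.,  0., -1.]), 'w': 49.8, 'f': 0.0, 'F': array([ 0.7,  0.5, -0.4])}
turn z -0.0 then shift cm [-0.03 -0.07  5.67] norm 5.7
[((466.2, -57.3, np.float32(-85.8), 221, 149), 31978)]
```

Call:
drive_tool(
  deltas=[
    [[0, -0.1, 1.7], [0, 0, 0]],
    [[0, 0, 2], [0, 0, 0]],
    [[0, 0, 1.5], [0, 0, 0]],
    [[0, 0, 0.5], [0, 0, 0]],
    [[0, 0, 0], [0, 0, 0]],
    [[0, 0, 0], [0, 0, 0]],
  ],
)

```text
clock: 37.5
position: [476.8, 308.7, 4.1]
ee_rot: [1.0, -0.027, 0.0, -0.0]
contact_force: [0.5, 0.2, 0.8]
gripper_width: 50.0
grasp_force: 0.0
```

Call:
drive_tool(
  deltas=[
    [[0, 0, 0], [0, 0, 0]],
    [[0, 0, 0], [0, 0, 0]],
    [[0, 0, 0], [0, 0, 0]],
    [[0, 0, 0], [0, 0, 0]],
  ],
  claw=2.7,
)

```text
clock: 37.9
position: [476.3, 308.6, 3.6]
ee_rot: [1.0, -0.027, 0.0, -0.0]
contact_force: [-0.4, -0.1, 0.2]
gripper_width: 26.7
grasp_force: 0.0
```

Call:
drive_tool(
  deltas=[
    [[0, 0, 0], [0, 0, 0]],
    [[0, 0, 0], [0, 0, 0]],
    [[0, 0, 0], [0, 0, 0]],
  ],
  claw=2.56,
)

```text
clock: 38.2
position: [476.3, 308.6, 3.6]
ee_rot: [1.0, -0.027, 0.0, -0.0]
contact_force: [-0.2, 0.3, 2.8]
gripper_width: 25.8
grasp_force: 9.9
```

Call:
drive_tool(
  deltas=[
    [[0, 0, -0.5], [0, 0, 0]],
    [[0, 0, -1], [0, 0, 0]],
    [[0, 0, -2], [0, 0, 0]],
    [[0, 0, -2.5], [0, 0, 0]],
    [[0, 0, -1.5], [0, 0, 0]],
    [[0, 0, -0.5], [0, 0, 0]],
    [[0, 0, 0], [0, 0, 0]],
    [[0, 0, 0], [0, 0, 0]],
  ],
)

```text
clock: 39.0
position: [475.8, 308.0, 82.7]
ee_rot: [1.0, -0.028, -0.001, 0.0]
contact_force: [0.0, 0.2, -0.7]
gripper_width: 25.6
grasp_force: 9.7
```

```bash
python3 -c "
from h import *
go(461,18,4,84)"
```

```text
{'t': 39.0, 'p': array([475.8, 308. ,  82.7]), 'yaw': np.float64(-3.17), 'tilt': array([-0.001, -0.001, -1.   ]), 'w': 25.6, 'f': 9.7, 'F': array([ 0. ,  0.2, -0.7])}
turn z -7.2 then shift cm [-3.5  28.83 -0.13] norm 29.0
```

Call:
drive_tool(
  deltas=[
    [[0, 0, 0], [0, 0, -7.2]],
    [[-0.2, 1.4, 0], [0, 0, 0]],
    [[-0.3, 2.8, 0], [0, 0, 0]],
    [[-0.5, 3.8, 0], [0, 0, 0]],
    [[-0.5, 3.8, 0], [0, 0, 0]],
    [[-0.5, 3.8, 0], [0, 0, 0]],
    [[-0.5, 3.8, 0], [0, 0, 0]],
    [[-0.4, 3.8, 0], [0, 0, 0]],
    [[-0.3, 3, 0], [0, 0, 0]],
    [[-0.2, 1.8, 0], [0, 0, 0]],
    [[-0.1, 0.9, 0], [0, 0, 0]],
    [[0, 0, 0], [0, 0, 0]],
  ],
)

```text
clock: 40.2
position: [461.0, 16.5, 82.9]
ee_rot: [0.999, 0.034, -0.001, 0.0]
contact_force: [1.0, 0.2, -0.4]
gripper_width: 25.8
grasp_force: 9.7
```

Call:
drive_tool(
  deltas=[
    [[0, 0, 0], [0, 0, 0]],
    [[0, 0, 0], [0, 0, 0]],
    [[0, 0, 0], [0, 0, 0]],
  ],
)

```text
clock: 40.5
position: [461.9, 18.5, 83.3]
ee_rot: [0.999, 0.036, 0.0, -0.0]
contact_force: [0.3, -0.7, -1.0]
gripper_width: 25.9
grasp_force: 9.7
```

```bash
python3 -c "
from h import *
go(461,18,4,21.5)"
```

```text
{'t': 40.5, 'p': array([461.9,  18.5,  83.3]), 'yaw': np.float64(4.11), 'tilt': array([ 0.,  0., -1.]), 'w': 25.9, 'f': 9.7, 'F': array([ 0.3, -0.7, -1. ])}
turn z 0.1 then shift cm [-0.09  0.04  6.18] norm 6.2
```

Call:
drive_tool(
  deltas=[
    [[-0.1, 0, 1.2], [0, 0, 0]],
    [[0, 0, 2], [0, 0, 0]],
    [[0, 0, 1.6], [0, 0, 0]],
    [[0, 0, 0.9], [0, 0, 0]],
    [[0, 0, 0.3], [0, 0, 0]],
    [[0, 0, 0.1], [0, 0, 0]],
    [[0, 0, 0], [0, 0, 0]],
    [[0, 0, 0.1], [0, 0, 0]],
    [[0, 0, 0], [0, 0, 0]],
  ],
)

```text
clock: 41.4
position: [461.0, 17.8, 21.7]
ee_rot: [0.999, 0.035, 0.001, -0.0]
contact_force: [0.4, -0.1, -0.2]
gripper_width: 25.7
grasp_force: 9.7
```

Call:
drive_tool(
  deltas=[
    [[0, 0, 0], [0, 0, 0]],
    [[0, 0, 0], [0, 0, 0]],
    [[0, 0, -0.5], [0, 0, 0]],
    [[0, 0, -2], [0, 0, 0]],
    [[0, 0, -2.5], [0, 0, 0]],
    [[0, 0, -1], [0, 0, 0]],
    [[0, -2, 0], [0, 0, 0]],
    [[0, -4, 0], [0, 0, 0]],
    [[0, -4, 0], [0, 0, 0]],
    [[0, -4, 0], [0, 0, 0]],
    [[0, -2, 0], [0, 0, 0]],
    [[0, 0, 0], [0, 0, 0]],
  ],
  claw=3.6,
)

```text
clock: 42.6
position: [449.6, 179.7, 81.3]
ee_rot: [0.999, 0.037, 0.0, -0.0]
contact_force: [-0.2, -0.4, -0.8]
gripper_width: 36.1
grasp_force: 0.0
```

```bash
python3 -c "
from h import *
print(state(),arm.read_state()['joints']);d=get_image('top');print(board(d));print(*spot(d),sep='\n')
o=ortho(d,18,300,760,-440,320);cv2.imwrite('pics/b.png',cv2.resize(o[:,:,::-1],(760,460)))"
```

```text
{'t': 42.6, 'p': array([449.6, 179.7,  81.3]), 'yaw': np.float64(4.26), 'tilt': array([ 0.001,  0.001, -1.   ]), 'w': 36.1, 'f': 0.0, 'F': array([-0.2, -0.4, -0.8])} [ 7.16596738e-01  3.22284990e-01 -5.29594905e-01  5.51270865e-05
 -7.17934434e-01  9.28504424e-01]
[((466.4, -57.4, np.float32(-85.8), 221, 149), 31920)]
((395.9, -416.8, np.float32(-45.9), 73, 38), 394)
((563.5, -183.3, np.float32(-45.0), 74, 36), 302)
```

View pics/b.png

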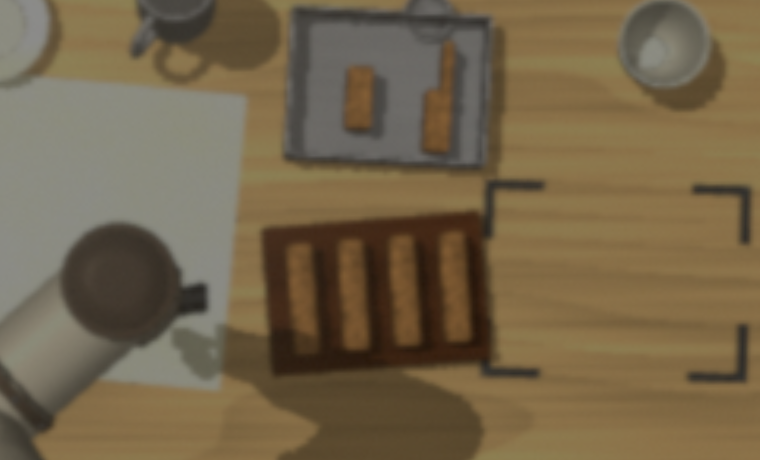

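Call:
drive_tool(
  deltas=[
    [[0, 0, 0], [0, 0, 8.2]],
    [[0, 0, 0], [0, 0, 8.2]],
    [[0, 0, 0], [0, 0, 8.2]],
    [[0, 0, 0], [0, 0, 8.2]],
    [[0, 0, 0], [0, 0, 8.2]],
    [[0, 0, 0], [0, 0, 8.2]],
    [[0, 0, 0], [0, 0, 8.2]],
    [[0, 0, 0], [0, 0, 8.2]],
    [[0, 0, 0], [0, 0, 8.2]],
    [[0, 0, 0], [0, 0, 8.2]],
    [[0, 0, 0], [0, 0, 8.2]],
    [[0, 0, 0], [0, 0, 0]],
  ],
  claw=7.5,
)

```text
clock: 43.85
position: [449.2, 175.9, 81.1]
ee_rot: [0.73, -0.683, -0.0, 0.0]
contact_force: [-0.1, 0.5, 0.1]
gripper_width: 75.1
grasp_force: 0.0
```

Call:
drive_tool(
  deltas=[
    [[1.5, 0, 0.5], [0, 0, 0]],
    [[2, 0, 1.5], [0, 0, 0]],
    [[2, 0, 2], [0, 0, 0]],
    [[2, 0, 2], [0, 0, 0]],
    [[1.2, 0, 1], [0, 0, 0]],
    [[0, 0, 0], [0, 0, 0]],
    [[0, 0, 0], [0, 0, 0]],
  ],
)

```text
clock: 44.55
position: [455.8, 90.4, 11.6]
ee_rot: [0.731, -0.683, 0.0, -0.0]
contact_force: [-0.7, 0.7, -0.0]
gripper_width: 75.1
grasp_force: 0.0
```

```bash
python3 -c "
from h import *
go(455.7,92,-85.9,-2)
print(board(get_image('top')))"
```

```text
{'t': 44.55, 'p': array([455.8,  90.4,  11.6]), 'yaw': np.float64(-86.13), 'tilt': array([ 0.001,  0.   , -1.   ]), 'w': 75.1, 'f': 0.0, 'F': array([-0.7,  0.7, -0. ])}
turn z -0.2 then shift cm [-0.16 -0.    1.36] norm 1.4
[((466.5, -57.6, np.float32(-85.9), 220, 149), 29698)]
```

Lower carefully, then creep to contact.

Call:
drive_tool(
  deltas=[
    [[0, 0, 0.6], [0, 0, -0.2]],
    [[0, 0, 0.5], [0, 0, 0]],
    [[0, 0, 0.2], [0, 0, 0]],
    [[0, 0, 0], [0, 0, 0]],
    [[0, 0, 0], [0, 0, 0]],
  ],
)

```text
clock: 45.1
position: [455.3, 90.6, -1.7]
ee_rot: [0.732, -0.682, -0.0, 0.0]
contact_force: [-1.8, 1.2, -0.0]
gripper_width: 75.0
grasp_force: 0.0
```

Call:
drive_tool(
  deltas=[
    [[0.4, 0, 0], [0, 0, 0]],
    [[0.4, 0, 0], [0, 0, 0]],
    [[0.4, 0, 0], [0, 0, 0]],
    [[0.3, 0, 0], [0, 0, 0]],
    [[0.3, 0, 0], [0, 0, 0]],
    [[0.3, 0, 0], [0, 0, 0]],
    [[0.2, 0, 0], [0, 0, 0]],
    [[0.2, 0, 0], [0, 0, 0]],
    [[0, 0, 0], [0, 0, 0]],
  ],
)

```text
clock: 46.0
position: [457.0, 65.3, -1.7]
ee_rot: [0.732, -0.682, -0.0, 0.0]
contact_force: [0.3, 0.1, -0.2]
gripper_width: 75.0
grasp_force: 0.0
```

Call:
drive_tool(
  deltas=[
    [[0.2, 0, 0], [0, 0, 0]],
    [[0.2, 0, 0], [0, 0, 0]],
    [[0.2, 0, 0], [0, 0, 0]],
    [[0.2, 0, 0], [0, 0, 0]],
    [[0, 0, 0], [0, 0, 0]],
  ],
)

```text
clock: 46.5
position: [457.9, 57.5, -1.6]
ee_rot: [0.732, -0.682, 0.0, -0.0]
contact_force: [1.3, 0.8, -1.0]
gripper_width: 74.8
grasp_force: 0.8
```

```bash
python3 -c "
from h import *
print(state(),board(get_image('top')))"
```

```text
{'t': 46.5, 'p': array([457.9,  57.5,  -1.6]), 'yaw': np.float64(-85.94), 'tilt': array([ 0.001,  0.   , -1.   ]), 'w': 74.8, 'f': 0.8, 'F': array([ 1.3,  0.8, -1. ])} [((466.0, -64.7, np.float32(-86.1), 217, 149), 25775)]
```

Call:
drive_tool(
  deltas=[
    [[0.2, 0, 0], [0, 0, 0]],
    [[0.3, 0, 0], [0, 0, 0]],
    [[0.4, 0, 0], [0, 0, 0]],
    [[0.5, 0, 0], [0, 0, 0]],
    [[0.5, 0, 0], [0, 0, 0]],
    [[0.5, 0, 0], [0, 0, 0]],
    [[0.5, 0, 0], [0, 0, 0]],
    [[0.5, 0, 0], [0, 0, 0]],
    [[0.5, 0, 0], [0, 0, 0]],
    [[0.4, 0, 0], [0, 0, 0]],
    [[0.3, 0, 0], [0, 0, 0]],
    [[0.2, 0, 0], [0, 0, 0]],
  ],
)

```text
clock: 47.75
position: [461.1, 9.4, -1.6]
ee_rot: [0.732, -0.682, 0.0, -0.0]
contact_force: [-1.6, 3.5, 0.9]
gripper_width: 75.3
grasp_force: 2.1
```

```bash
python3 -c "
from h import *
d=get_image('top');print(state(),board(d))
o=ortho(d,18,340,640,-440,160);cv2.imwrite('pics/c.png',o[:,:,::-1])"
```

```text
{'t': 47.8, 'p': array([461. ,   9.2,  -1.7]), 'yaw': np.float64(-85.96), 'tilt': array([-0., -0., -1.]), 'w': 75.2, 'f': 0.7, 'F': array([-0.1,  1.9,  0.4])} [((470.0, -113.2, np.float32(-86.6), 214, 152), 24309)]
```

View pics/c.png

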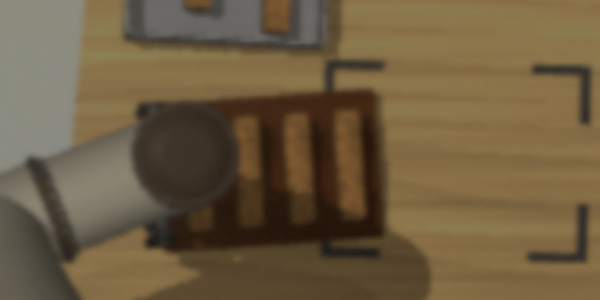

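Call:
drive_tool(
  deltas=[
    [[0.2, 0, 0], [0, 0, 0]],
    [[0.3, 0, 0], [0, 0, 0]],
    [[0.4, 0, 0], [0, 0, 0]],
    [[0.5, 0, 0], [0, 0, 0]],
    [[0.5, 0, 0], [0, 0, 0]],
    [[0.5, 0, 0], [0, 0, 0]],
    [[0.5, 0, 0], [0, 0, 0]],
    [[0.5, 0, 0], [0, 0, 0]],
    [[0.5, 0, 0], [0, 0, 0]],
    [[0.5, 0, 0], [0, 0, 0]],
    [[0.5, 0, 0], [0, 0, 0]],
    [[0.5, 0, 0], [0, 0, 0]],
  ],
)

```text
clock: 49.0
position: [464.8, -44.6, -1.7]
ee_rot: [0.732, -0.682, -0.0, 0.0]
contact_force: [-0.5, 4.9, 2.3]
gripper_width: 75.0
grasp_force: 2.4
```

Call:
drive_tool(
  deltas=[
    [[0.5, 0, 0], [0, 0, 0]],
    [[0.5, 0, 0], [0, 0, 0]],
    [[0.5, 0, 0], [0, 0, 0]],
    [[0.5, 0, 0], [0, 0, 0]],
    [[0.5, 0, 0], [0, 0, 0]],
    [[0.5, 0, 0], [0, 0, 0]],
    [[0.5, -0.05, 0], [0, 0, 0.26]],
    [[0.5, -0.05, 0], [0, 0, 0.26]],
    [[0.5, -0.05, 0], [0, 0, 0.26]],
    [[0.5, -0.05, 0], [0, 0, 0.26]],
    [[0.5, -0.05, 0], [0, 0, 0.26]],
    [[0.5, -0.05, 0], [0, 0, 0.26]],
  ],
)

```text
clock: 50.2
position: [471.6, -104.3, -1.7]
ee_rot: [0.722, -0.692, -0.0, 0.0]
contact_force: [-0.1, 5.2, 3.9]
gripper_width: 74.7
grasp_force: 2.6
```

Call:
drive_tool(
  deltas=[
    [[0.5, -0.05, 0], [0, 0, 0.26]],
    [[0.5, -0.05, 0], [0, 0, 0.26]],
    [[0.5, -0.05, 0], [0, 0, 0.26]],
    [[0.5, -0.05, 0], [0, 0, 0.26]],
    [[0.5, -0.05, 0], [0, 0, 0.26]],
    [[0.5, -0.05, 0], [0, 0, 0.26]],
    [[0.5, -0.05, 0], [0, 0, 0.26]],
    [[0.4, -0.05, 0], [0, 0, 0.26]],
    [[0.3, -0.05, 0], [0, 0, 0.26]],
    [[0.2, -0.05, 0], [0, 0, 0.26]],
    [[0, 0, 0], [0, 0, 0]],
  ],
)

```text
clock: 51.3
position: [477.6, -148.3, -1.8]
ee_rot: [-0.706, 0.708, 0.0, -0.0]
contact_force: [1.2, 1.3, 1.4]
gripper_width: 75.2
grasp_force: 0.8
```

```bash
python3 -c "
from h import *
d=get_image('top');print(state(),board(d))
o=ortho(d,18,340,640,-460,140);cv2.imwrite('pics/d.png',o[:,:,::-1])"
```

```text
{'t': 51.35, 'p': array([ 477.5, -148.2,   -1.9]), 'yaw': np.float64(-90.13), 'tilt': array([-0.001, -0.   , -1.   ]), 'w': 75.2, 'f': 0.4, 'F': array([ 0.6,  0.7, -0.6])} []
```

View pics/d.png

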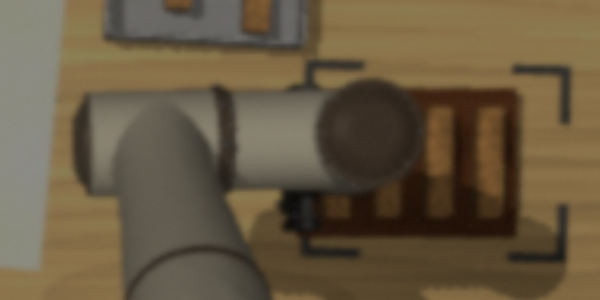

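Call:
drive_tool(
  deltas=[
    [[0.2, -0.05, 0], [0, 0, 0.1]],
    [[0.3, -0.05, 0], [0, 0, 0.1]],
    [[0.4, -0.05, 0], [0, 0, 0.1]],
    [[0.4, -0.05, 0], [0, 0, 0.1]],
    [[0.4, -0.05, 0], [0, 0, 0.1]],
    [[0.4, -0.05, 0], [0, 0, 0.1]],
    [[0.4, -0.05, 0], [0, 0, 0.1]],
    [[0.3, -0.05, 0], [0, 0, 0.1]],
    [[0.2, -0.05, 0], [0, 0, 0.1]],
    [[0.1, -0.05, 0], [0, 0, 0.1]],
    [[0, 0, 0], [0, 0, 0]],
  ],
)

```text
clock: 52.45
position: [482.2, -179.1, -1.8]
ee_rot: [-0.7, 0.714, 0.0, -0.0]
contact_force: [-2.0, 1.3, -0.8]
gripper_width: 74.9
grasp_force: 0.5
```

Call:
drive_tool(
  deltas=[
    [[-0.5, 0, 0], [0, 0, 0]],
    [[-1.5, 0, 0], [0, 0, 0]],
    [[-2, 0, -0.5], [0, 0, 0]],
    [[-3, 0, -2], [0, 0, 0]],
    [[-3, 0, -3], [0, 0, 0]],
    [[-3, 0, -3], [0, 0, 0]],
    [[-3, 0, -3], [0, 0, 0]],
    [[-4, 0, 0], [0, 0, 0]],
    [[-4, 0, 0], [0, 0, 0]],
    [[-4, 0, 0], [0, 0, 0]],
    [[-4, 0, 0], [0, 0, 0]],
    [[0, 0, 0], [0, 0, 0]],
  ],
)

```text
clock: 53.65
position: [489.9, 145.4, 113.9]
ee_rot: [-0.702, 0.712, -0.001, 0.002]
contact_force: [-0.1, 0.6, -0.3]
gripper_width: 74.8
grasp_force: 0.0
```

```bash
python3 -c "
from h import *
d=get_image('top');print(state(),board(d)); print(*spot(d),sep='\n')
o=ortho(d,18,340,760,-460,140);cv2.imwrite('pics/e.png',o[:,:,::-1])"
```

```text
{'t': 53.7, 'p': array([489.1, 143.5, 113.6]), 'yaw': np.float64(-90.87), 'tilt': array([ 0.001,  0.   , -1.   ]), 'w': 74.9, 'f': 0.0, 'F': array([-0.8, -0.3, -0.5])} [((479.5, -258.2, np.float32(0.0), 149, 142), 20827)]
((395.7, -416.6, np.float32(-45.9), 73, 38), 371)
((398.6, -180.6, np.float32(45.0), 71, 40), 613)
```

View pics/e.png

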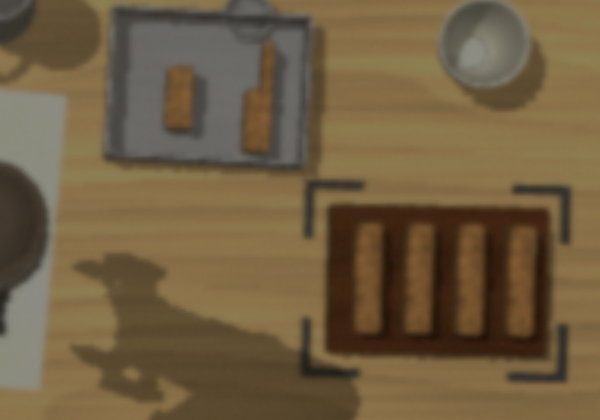

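Call:
drive_tool(
  deltas=[
    [[0, 0, 0], [0, 0, 0]],
    [[0, 0, 0], [0, 0, 0]],
    [[0, 0, 0], [0, 0, 0]],
    [[0, 0, 0], [0, 0, 0]],
  ],
)

```text
clock: 54.1
position: [488.8, 140.3, 113.4]
ee_rot: [-0.7, 0.714, -0.0, -0.0]
contact_force: [0.6, -0.4, 0.5]
gripper_width: 75.1
grasp_force: 0.0
```

```bash
python3 -c "
from h import *
d=get_image('top');o,h=biscuits(d,18,(380,580,-430,-180))
m=((h[...,1]>110)&(h[...,0]<16)&(h[...,2]<85)).astype('u1');m=cv2.morphologyEx(cv2.morphologyEx(m,cv2.MORPH_CLOSE,np.ones((75,75))),cv2.MORPH_OPEN,np.ones((41,41)))
print(cc(m,15000,45000,580,-180,.5)); print(arm.job_done())"
```

```text
[((479.1, -293.7, np.float32(89.2), 229, 149), 33512)]
the job is handed in; nothing more can be done
None
```

The job is handed in at about 54 s, with no verdict returned: the four whole biscuits lie flat on the board, the two broken ones are in the pan, and the last picture shows the loaded board squarely inside the corner marks, with the highest grip reading 14.6 N against the 15 N limit.

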